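Refit the analyser's filter cover and lock its quarter-turn fastener

ROBOT

A 6-joint arm with a two-finger parallel gripper is mounted at the origin on a cart in front of the work surface, level with it; the furniture and walls round the work are solid. World frame = base frame: x ahead of the robot, y to its left, z up, the work surface at z = 0. Lengths are in m, angles in rad, forces in N, time in s.
With the tool pointing down it reaches from about 0.15 to 0.775 m from the base axis. Payload 6.1 kg.
Tool frame: the origin (TCP) lies midway between the tips of the shut fingers; the grasp point (between the pads) lies arm.pinch_z behind it (arm.pinch_z is the distance from the TCP to the grasp point, in m); z points along the fingers, y is the line along which they close (so a half turn about z gives the same grasp; the last joint's range is limited). The gripper opens to 85 mm and grips with 20 to 120 N. Pads are 22 mm wide; open, the fingers measure 114 mm over their backs; the gripper's body (76 mm by 85 mm) begins 54 mm behind the grasp point. The pads swing forward as they close: fully open they stand 13 mm farther back than shut.
Start: joints at [1.196, 0.126, -0.04, 1.405, 0, 1.571], TCP at [0.192, 0.489, 0.193] pointing down, gripper open.
Joint ranges: [-2.72, 2.72], [-0.95, 1.95], [-1.27, 1.35], [-1.78, 2.02], [-1.46, 1.47], [-3.14, 3.14]. Speed limits (rad/s): [2.39, 2.39, 3.01, 3.14, 3.14, 3.14].

INTERFACE

Orientations are given as a unit quaternion [w, x, y, z].
In Python, from cell import arm gives the robot as it stands. The module is installed in compiled form; this text tells all that it offers.
- The arm moves only by the tool drive_tool, never from a script. Its argument "increments" is a list of rows, each a list of 3 entries, a list of its own where there are three numbers: the shift along the world's x, y, z in mm, then the turn about the world's z in degrees, then the closure, from 0 (fully open) to 1 (shut). A call has 1 to 5 rows; each row shifts and turns the commanded pose from where the row before left it; what a row does not reach is not made up. A row lasts 1/12 s, in which the tool goes at most 41.7 mm and 7.16 degrees, less where a joint would pass 70% of its speed; a pose out of reach is approached as far as the arm can. A call is refused whole if a number of a shift passes 41.7 or a number of a turn 7.16, either way. A call with a gripper value outside its range is refused whole. The fingers move at their own pace and stop on an object; "force" is the grip in N (left out, the last holds). Time passes only in rows, so rows that do not move let the fingers close. It gives the time, the measured TCP pose, the force, the opening and the grip force at its end, in the units of the state.
- arm.state(): the state, without advancing time (a new reading comes with each control period).
- arm.get_image(name): name is "scene" or "top" or "wrist"; returns a dict with "image" (480x640x3 uint8, red, green, blue), "fov_y" (degrees; the focal length in pixels is half the picture's height over the tangent of half this angle, whatever the lens; pixels are square), "cx", "cy" (the principal point, pixels), "extrinsics" (4x4, takes a point from camera to world coordinates). Camera axes: x right, y up, looking along -z (the intrinsics and any distortion apply to the point x, -y, -z); pixel columns grow to the right and rows downward; lengths in m; the calibration is good to about 2 mm. A picture is of the moment at which its call begins. There is no depth.
- arm.hand_in(): hands the job in; it is judged then, once.
The state is a dict: "clock": time; "joints": joint angles; "joint_vel": joint speeds; "tau": joint torques, N m; "ee_pos": TCP position; "tool_rot": TCP orientation; "wrist_force": force on the tool from outside, world axes, zero at the start; "wrist_torque": the same for the moment, N m; "opening": finger opening in m; "grasp_force": force on a finger pad.
Only numpy, scipy, OpenCV 4.12 (cv2) and the standard library are available. Lean on these libraries where they do the work, as an engineer would, in place of code of your own. Each camera call takes 0.05 s, during which the arm holds its last target. There are 200 camera calls.

TASK

The analyser's air filter has just been changed: put the loose grey filter cover back over the rim of the open bay, with its fastener above the slotted plate, so that it sits flat on the deck. Turn the black wing until its white pointer is at the green ring, push it in and turn it clockwise to the red dot so that it is locked and holds when you let go. Do not push the other things on the bench about.

Things in the scene. Friction and masses are not known exactly. Their poses are not given: they have to be found in the camera images.
- analyser: White benchtop analyser, fixed, 190 (x) x 200 (y) x 85 mm high. Origin: centre of its underside; x from its front (nearest the robot) to its back, y to the left, z up. The front 50 mm is a sloping console; behind it a flat deck, 85 mm high, with the open filter bay.
- bay (a point): Centre of the open bay at deck level, with the analyser's axes; the seated cover's origin and axes must coincide with it. Round the bay stands a grey rim, outside 52 (x) x 116 (y) mm, 10 mm high, edge rounded 1.5 mm. The cover goes over it from above with 1 mm play on each side and rests on the deck. The deck is clear for 35 mm or more round the cover.
- slot (a point): Centre of the slot in the steel plate that bridges the bay, 34 mm to the -y side of bay, at the plate's top (4 mm above the deck). Slot 26 mm along y, 10 mm wide, plate 4 mm thick. In the plate's underside, across the slot (along x), is a notch 10 mm wide, 1.5 mm deep, where the locked cross bar rests.
- filter_cover: Loose blue-grey cover: a cap open below, outside 60 (x) x 124 (y) x 18 mm high, walls 3 mm, about 0.2 kg. Origin: centre of its lower edge; z up. Its captive fastener with black wing sits at x = 0, y = -34 mm, louvres on the +y half. Can be pinched across its 60 mm width, e.g. at y = +28 mm, clear of the wing.
- green_ring (a point): Green ring painted on the cover's top, 21.5 mm from the fastener's axis towards the cover's -y: the open mark.
- red_dot (a point): Red dot painted on the cover's top, 23 mm from the fastener's axis towards the cover's -x: the locked mark.
- wing (a point): Centre of the upper face of the fastener's black wing, on its axis, 60 mm above the cover's lower edge when sprung out. The wing is 33 mm long (its y), 10 mm thick (its x), 20 mm tall, on a collar of 19 mm diameter, 4 mm high; axes turn with it, white pointer line at its -y end. Under the cover a cross bar 22 x 6 x 5 mm lies parallel to the wing.
- fastener_turn (a joint): Angle of the fastener in the cover, rad, growing clockwise from above. 0: pointer at the green ring, cross bar parallel to the slot, which it enters if within about 0.1. 1.57: pointer at the red dot. Stops at -0.5 and 1.62. Light friction (0.015 N m) holds it where left.
- fastener_push (a joint): How far the fastener is pushed down, m: 0 sprung out, 0.014 at the stop; a spring pushes it out (2 N at 0, 7.6 N at the stop). Cover seated: the bar meets the plate at 0.002 unless in line with the slot; beyond 0.011 it is below the plate and can turn. Let go at the red dot it rises into the notch, to 0.0095, and holds; let go at the green ring it springs out.
- micropipette: White and blue pipette, 239 x 29 x 50 mm, lying; bystander. Origin: centre of its underside.
- tape_roll: Roll of tan tape lying flat, 96 mm across, 25 mm high; bystander. Origin: centre of its underside.
- lens_tissue: Flat white and blue carton, 85 x 62 x 12 mm; bystander. Origin: centre of its underside.
- lab_timer: White timer lying on its back, 68 x 62 x 19 mm; bystander. Origin: centre of its underside.

How it is judged:
On the way, in this order (a step that is already met when the one before it is completed fails the run):
1. The cover sits over the rim, flat on the deck (horizontal distance between filter_cover and bay below 0.003 m and z of filter_cover in the frame of bay between -0.002 and 0.002 m and angle between the y axis of filter_cover and the y axis of bay, either way round below 0.06 rad and angle between filter_cover's own z axis and vertical below 0.04 rad), for 0.05 s.
2. With the cover seated, the fastener is pushed in with its pointer at the green ring (all of step 1 and value of joint fastener_push above 0.009 m and value of joint fastener_turn below 0.3 rad).
At the end, for the whole second after the job is handed in: Untouched and at rest: cover on the deck over the rim (centre within 3 mm, height 2 mm, heading 0.06 rad, tilt 0.04 rad), fastener held in by the receptacle (push 7.5 to 12.5 mm), pointer at the red dot (turn over 1.38 rad) (all of step 1 and value of joint fastener_turn above 1.38 rad and value of joint fastener_push between 0.0075 and 0.0125 m and velocity of joint fastener_turn below 0.1 rad/s and linear speed of filter_cover below 0.01 m/s).
It fails at once if A bystander (pipette, tape roll, tissue carton or timer) is moved by more than 30 mm (distance of any of micropipette, tape_roll, lens_tissue, lab_timer from where it was at the start of the episode above 0.03 m).
It also fails if it takes over 64 s, if anything falls off the work surface, if the arm or the gripper's body presses on something with over 40 N, if the wrist force passes 120 N, or if a joint passes its speed limit or range.

## Working session

There is one attempt and no reset: what is moved stays moved. The work goes in short steps, Python scripts to look and compute and a tool call to move; the robot and the scene stay as the last step left them, time stands still between calls to the robot, and variables do not carry over. Pictures are saved under pics/ and viewed, at most 10 in all, crops included, and the job is handed in when it is done.

Besides the shell and the picture viewer there is one more tool, called after "Call:" by a JSON object that holds its "fn" and its "kwargs", one argument or row to a line. drive_tool: Moves the arm, as the interface text tells. Its arguments: {"type":"object","properties":{"increments":{"type":"array"},"force":{"type":"number"}},"required":["increments"]}

```bash
mkdir -p pics; cat > h.py <<'E'
import numpy as np, cv2
from cell import arm
def shot(n,f):
    d=arm.get_image(n); cv2.imwrite('pics/'+f,d['image'][:,:,::-1]); 
    np.savez('pics/'+f+'.npz',**{k:d[k] for k in d}); return d
def ray(d,u,v):
    f=240/np.tan(np.radians(float(d['fov_y']))/2); E=np.array(d['extrinsics'])
    r=E[:3,:3]@np.array([(u-d['cx'])/f,-(v-d['cy'])/f,-1]); return E[:3,3],r
def at(d,u,v,z):
    o,r=ray(d,u,v); return o+r*(z-o[2])/r[2]
def proj(d,p):
    f=240/np.tan(np.radians(float(d['fov_y']))/2); E=np.array(d['extrinsics'])
    c=E[:3,:3].T@(np.array(p)-E[:3,3]); return np.array([d['cx']-f*c[0]/c[2],d['cy']+f*c[1]/c[2]])
E
python3 - <<'E'
from h import *
for n in('top','scene'):
    d=shot(n,n+'1.png'); print(n,[k for k in d],d['fov_y'],d['cx'],d['cy'],np.round(d['extrinsics'],3).tolist())
print(arm.state(),arm.pinch_z)
E
```

```text
top ['image', 'fov_y', 'cx', 'cy', 'extrinsics'] 51.075343694597166 322.7406004016283 240.2215766719607 [[0.006, 0.984, -0.179, 0.394], [-1.0, 0.004, -0.009, 0.227], [-0.008, 0.179, 0.984, 1.132], [0.0, 0.0, 0.0, 1.0]]
scene ['image', 'fov_y', 'cx', 'cy', 'extrinsics'] 50.15663490688038 311.394233137704 230.36995443788277 [[0.892, 0.288, -0.35, 0.208], [-0.453, 0.557, -0.696, -0.499], [-0.006, 0.779, 0.627, 0.717], [0.0, 0.0, 0.0, 1.0]]
{'clock': 0.1, 'joints': array([ 1.19597867e+00,  1.26307728e-01, -4.04693434e-02,  1.40542052e+00,
       -1.01442931e-07,  1.57080337e+00]), 'joint_vel': array([-0.0006896 , -0.0003288 ,  0.0030984 ,  0.00044086, -0.00067706,
        0.00149223]), 'tau': array([ 2.07120020e-04, -4.36907780e+01,  3.53604841e+01,  1.38234766e-02,
        1.29275386e-04, -9.07647888e-06]), 'ee_pos': array([0.19205159, 0.48816406, 0.1922299 ]), 'tool_rot': array([-1.30484873e-04,  1.86317138e-01,  9.82489406e-01, -6.88372862e-04]), 'wrist_force': array([-0.5947586 , -0.04872597,  1.16097423]), 'wrist_torque': array([ 0.0474624 , -0.00581145,  0.01027569]), 'grasp_force': 0.0, 'opening': 0.0855409831264767} 0.0187
```

View pics/top1.png

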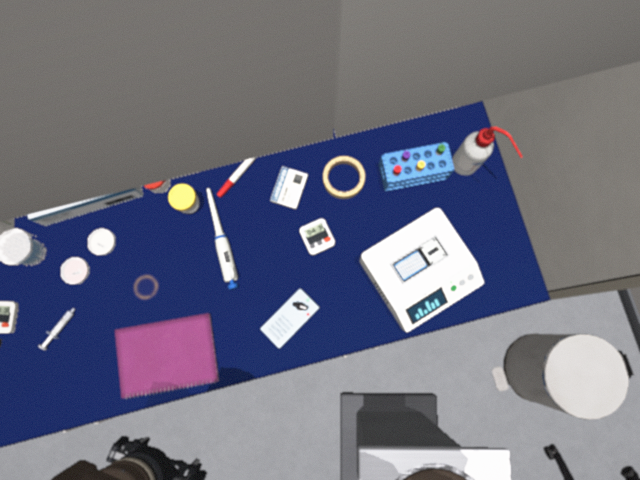

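View pics/scene1.png

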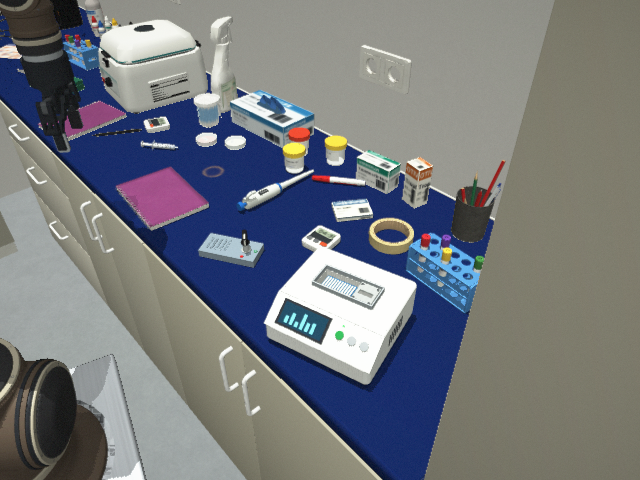

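The top view shows the cover upright near (290,318), with its wing at about (300,298). The analyser is near (422,268), with the bay at (420,258). I'll enlarge these areas.

```bash
python3 - <<'E'
import cv2,numpy as np
t=cv2.imread('pics/top1.png');s=cv2.imread('pics/scene1.png')
R=lambda im,x,y,w,h,k:cv2.resize(im[y:y+h,x:x+w],None,fx=k,fy=k,interpolation=cv2.INTER_CUBIC)
a=R(t,255,280,67,75,6)  # 402x450
b=R(t,385,225,65,75,6)  # 390x450
c=np.hstack([a,b]); cv2.imwrite('pics/c1.png',c);print(c.shape)
E
```

```text
(450, 792, 3)
```

View pics/c1.png

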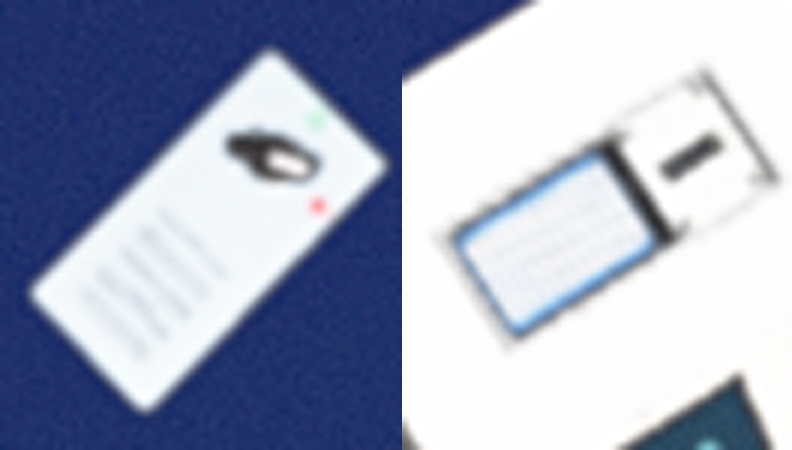

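The cover's corners are at crop (270,48), (388,162), (147,412) and (30,292). Green is towards the upper right, and the white pointer sits between green and red. The bay rim's corners are at crop (705,70), (778,180), (512,345) and (440,235).

```bash
python3 - <<'E'
from h import *
d=np.load('pics/top1.png.npz')
A=lambda u,v,z:at(d,255+(u+.5)/6-.5,280+(v+.5)/6-.5,z)
B=lambda u,v,z:at(d,385+(u-402+.5)/6-.5,225+(v+.5)/6-.5,z)
c=[A(*p,.018) for p in[(270,48),(388,162),(147,412),(30,292)]]
b=[B(*p,.095) for p in[(705,70),(778,180),(512,345),(440,235)]]
for q in(c,b):
    q=np.array(q); print(q.round(4).tolist(),'ctr',q.mean(0).round(4),[np.linalg.norm(q[i]-q[i-1]).round(4) for i in range(4)])
    y=(q[2]+q[3]-q[0]-q[1]); print('y dir deg',np.degrees(np.arctan2(y[1],y[0])))
print('slot',B(692,157,.089),'green',A(317,121,.018),'red',A(318,206,.018))
for p in[(232,143),(312,168),(268,155),(300,165)]:print('wing',A(*p,.06))
E
```

```text
[[0.4892, 0.2885, 0.018], [0.4476, 0.2446, 0.018], [0.3574, 0.3312, 0.018], [0.3999, 0.3747, 0.018]] ctr [0.4235 0.3097 0.018 ] [np.float64(0.1242), np.float64(0.0605), np.float64(0.1251), np.float64(0.0609)]
y dir deg 136.08001273094789
[[0.5916, 0.0014, 0.095], [0.5528, -0.0226, 0.095], [0.495, 0.071, 0.095], [0.533, 0.095, 0.095]] ctr [0.5431 0.0362 0.095 ] [np.float64(0.1104), np.float64(0.0456), np.float64(0.11), np.float64(0.045)]
y dir deg 121.86681404082036
slot [0.56171549 0.0056987  0.089     ] green [0.46244753 0.27079568 0.018     ] red [0.43149451 0.27008818 0.018     ]
wing [0.45196241 0.2991445  0.06      ]
wing [0.44333793 0.27074693 0.06      ]
wing [0.44781465 0.28635006 0.06      ]
wing [0.44436694 0.27499729 0.06      ]
```

Call:
{"fn": "drive_tool", "kwargs": {
  "increments": [
    [[30, -22.7, 0], -3.2, 0],
    [[30, -22.7, 0], -3.2, 0],
    [[30, -22.7, 0], -3.2, 0],
    [[30, -22.7, 0], -3.2, 0],
    [[30, -22.7, -10], -3.2, 0]
  ],
  "force": 60
}}

```text
clock: 0.52
ee_pos: [0.3437, 0.3744, 0.1841]
tool_rot: [0.0, 0.322, 0.947, 0.001]
wrist_force: [0.4, 0.2, 0.1]
opening: 0.0859
grasp_force: 0.0
```

Call:
{"fn": "drive_tool", "kwargs": {
  "increments": [
    [[30, -22.7, -10], -3.2, 0],
    [[30, -22.7, -10], -3.2, 0],
    [[0, 0, -5], 0, 0],
    [[0, 0, 0], 0, 0]
  ]
}}

```text
clock: 0.85
ee_pos: [0.4028, 0.3276, 0.156]
tool_rot: [-0.001, 0.375, 0.927, -0.001]
wrist_force: [-0.0, 1.0, -0.2]
opening: 0.0856
grasp_force: 0.0
```

```bash
python3 - <<'E'
from h import *
d=shot('wrist','w1.png'); s=arm.state(); print(s['ee_pos'],s['tool_rot'],s['joints'],np.round(d['extrinsics'],3).tolist(),d['fov_y'],d['cx'],d['cy'])
E
```

```text
[0.40207595 0.32868994 0.15693194] [-7.01241588e-04  3.74341248e-01  9.27290315e-01 -8.99461138e-04] [ 6.85076416e-01  1.19221223e-01 -1.25625810e-01  1.32820113e+00
  3.63767190e-04  1.45244907e+00] [[0.696, -0.689, -0.2, 0.352], [0.718, 0.668, 0.198, 0.379], [-0.003, -0.281, 0.96, 0.335], [0.0, 0.0, 0.0, 1.0]] 67.07278329887316 315.4995712629438 240.48846404077744
```

View pics/w1.png

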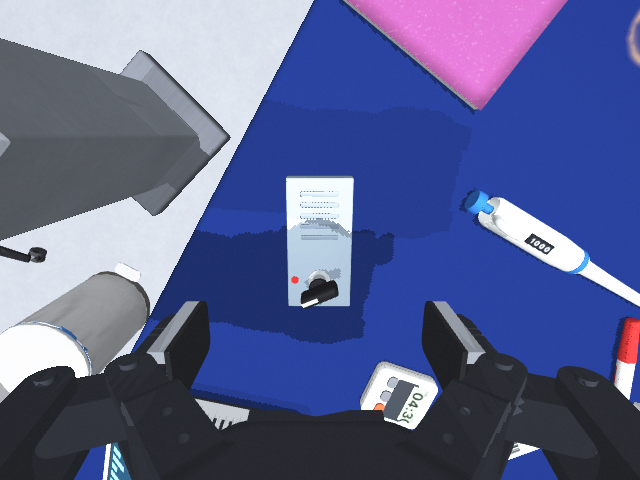

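The wrist view shows the cover with corners (286,178), (354,178), (351,306) and (289,306). The wing is at (320,292), with its pointer to the lower left.

```bash
python3 - <<'E'
from h import *
d=np.load('pics/w1.png.npz')
q=np.array([at(d,*p,.018) for p in[(286.5,177.5),(353.5,177.5),(351,306),(289,306)]])
print(q.round(4).tolist(),q.mean(0),[np.linalg.norm(q[i]-q[i-1]).round(4) for i in range(4)])
y=q[0]+q[1]-q[2]-q[3];print(np.degrees(np.arctan2(y[1],y[0])))
print(proj(d,[.4021,.3287,.157]),proj(d,[.4021,.3287,.018]))
print(at(d,303,302,.06),at(d,336,288,.06))
t=np.load('pics/top1.png.npz')
g=cv2.cvtColor(d['image'],cv2.COLOR_RGB2GRAY)
m=(d['image'][:,:,0]>105).astype(np.uint8); m[:170]=0;m[312:]=0;m[:,:275]=0;m[:,365:]=0
c=max(cv2.findContours(m,0,2)[0],key=cv2.contourArea);print(cv2.minAreaRect(c),cv2.boundingRect(c))
E
```

```text
[[0.3596, 0.335, 0.018], [0.4001, 0.3768, 0.018], [0.4891, 0.2921, 0.018], [0.4476, 0.2491, 0.018]] [0.42409118 0.31329044 0.018     ] [np.float64(0.123), np.float64(0.0582), np.float64(0.1229), np.float64(0.0598)]
136.06587389685808
[314.3863189  274.38486298] [315.3485015 216.8201104]
[0.4404555  0.27733181 0.06      ] [0.45037141 0.30579284 0.06      ]
((319.5, 241.5), (131.0, 67.0), 90.0) (286, 176, 68, 132)
```

Call:
{"fn": "drive_tool", "kwargs": {
  "increments": [
    [[1.7, 3.3, -35], 0, 0],
    [[0, 0, -35], 0, 0],
    [[0, 0, -35], 0, 0],
    [[0, 0, -30], 0, 0],
    [[0, 0, -15], 0, 0]
  ]
}}

```text
clock: 1.32
ee_pos: [0.401, 0.3327, 0.0046]
tool_rot: [-0.001, 0.372, 0.928, -0.002]
wrist_force: [0.0, -0.3, -0.1]
opening: 0.0858
grasp_force: 0.0
```

Call:
{"fn": "drive_tool", "kwargs": {
  "increments": [
    [[0, 0, -6], 0, 0],
    [[0, 0, -3], 0, 0],
    [[0, 0, 0], 0, 0.3],
    [[0, 0, 0], 0, 0.4],
    [[0, 0, 0], 0, 0.5]
  ],
  "force": 50
}}

```text
clock: 1.73
ee_pos: [0.4047, 0.334, 0.0005]
tool_rot: [0.001, 0.373, 0.928, 0.001]
wrist_force: [-0.7, -1.0, -0.5]
opening: 0.0516
grasp_force: 0.0
```

```bash
python3 - <<'E'
from h import *
d=shot('wrist','w2.png'); s=arm.state(); print(s['ee_pos'],s['opening'],s['grasp_force'])
E
```

```text
[4.04656247e-01 3.33809526e-01 3.42243438e-04] 0.044016342732749916 0.0
```

View pics/w2.png

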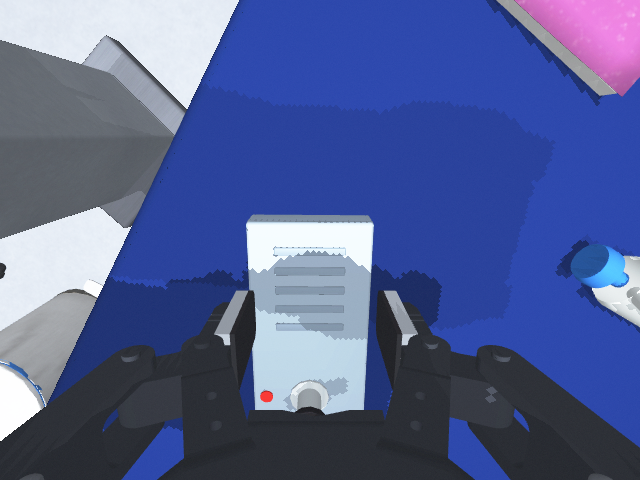

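```bash
python3 - <<'E'
from h import *
d=np.load('pics/w2.png.npz')
p=np.array([.4047,.334,0]);a=np.radians(46.1);v=np.array([np.cos(a),np.sin(a),0]);w=np.array([-v[1],v[0],0])
for z in(0,.01,.02,.03,.04):
  print(z,[proj(d,p+v*s*.0258+w*t*.011+[0,0,z]).round(0).tolist() for s in(-1,1) for t in (-1,1)])
s=arm.state();print(s['opening'],s['grasp_force'],s['ee_pos'],arm.get_image('wrist')['image'].shape)
print(arm.state()['opening'])
E
```

```text
0 [[266.0, 294.0], [265.0, 256.0], [362.0, 294.0], [363.0, 256.0]]
0.01 [[264.0, 303.0], [262.0, 262.0], [364.0, 303.0], [366.0, 262.0]]
0.02 [[261.0, 312.0], [259.0, 270.0], [367.0, 312.0], [368.0, 270.0]]
0.03 [[258.0, 322.0], [256.0, 278.0], [370.0, 322.0], [372.0, 278.0]]
0.04 [[255.0, 333.0], [252.0, 287.0], [373.0, 333.0], [375.0, 287.0]]
0.044016342732749916 0.0 [4.04656247e-01 3.33809526e-01 3.42243438e-04] (480, 640, 3)
0.042665540075265115
```

```bash
python3 - <<'E'
from h import *
d=np.load('pics/w1.png.npz')
p=np.array([.4021,.3287,.157]);a=np.radians(46.1);v=np.array([np.cos(a),np.sin(a),0]);w=np.array([-v[1],v[0],0])
for z in(0,.01,.02,.03,.04):
  print(z,[proj(d,p+v*s*.0428+w*t*.011+[0,0,z]).round(0).tolist() for s in(-1,1) for t in (-1,1)])
d=shot('wrist','w3.png');print(arm.state()['opening'])
s=shot('scene','s3.png')
print(proj(s,arm.state()['ee_pos']))
u,v=[int(i) for i in proj(s,arm.state()['ee_pos'])]
c=cv2.resize(s['image'][v-50:v+40,u-60:u+60,::-1],None,fx=4,fy=4,interpolation=cv2.INTER_CUBIC)
e=cv2.resize(d['image'][200:450,180:460,::-1],(400,360))
cv2.imwrite('pics/c3.png',np.hstack([c[:, :400],e]))
E
```

```text
0 [[235.0, 294.0], [232.0, 255.0], [394.0, 293.0], [397.0, 254.0]]
0.01 [[231.0, 302.0], [227.0, 261.0], [398.0, 302.0], [401.0, 261.0]]
0.02 [[226.0, 311.0], [222.0, 269.0], [403.0, 311.0], [406.0, 268.0]]
0.03 [[221.0, 321.0], [217.0, 277.0], [408.0, 321.0], [411.0, 276.0]]
0.04 [[215.0, 333.0], [210.0, 286.0], [413.0, 333.0], [417.0, 285.0]]
0.04277508818002623
[219.1410341  248.40034762]
```

View pics/c3.png

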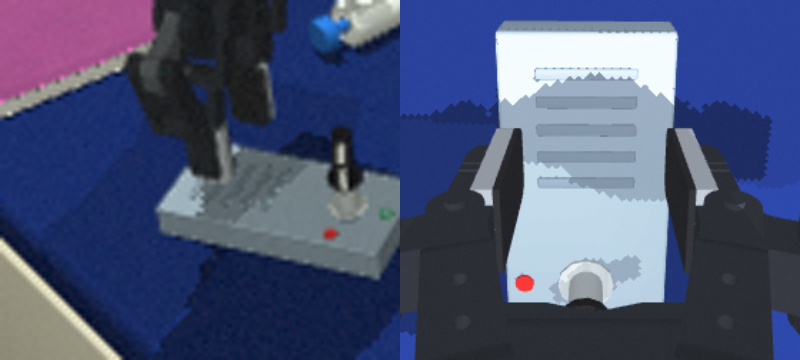

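The fingertips closed above the cover without touching it: in the crop they're over the lid, about 25–30 mm up. The tips sit higher than the TCP reading suggests. I'll open, lower in small steps while watching the force, then close again.

Call:
{"fn": "drive_tool", "kwargs": {
  "increments": [
    [[0, 0, 0], 0, 0.08],
    [[0, 0, 0], 0, 0.08],
    [[0, 0, 0], 0, 0.08],
    [[0, 0, -6], 0, 0.08],
    [[0, 0, -6], 0, 0.08]
  ]
}}

```text
clock: 2.35
ee_pos: [0.4042, 0.3331, -0.0133]
tool_rot: [0.0, 0.374, 0.928, 0.0]
wrist_force: [0.0, 0.6, 0.4]
opening: 0.0783
grasp_force: 0.0
```

Call:
{"fn": "drive_tool", "kwargs": {
  "increments": [
    [[0, 0, -4], 0, 0.08],
    [[0, 0, 0], 0, 0.08]
  ]
}}

```text
clock: 2.52
ee_pos: [0.403, 0.3322, -0.0186]
tool_rot: [-0.001, 0.374, 0.928, -0.001]
wrist_force: [0.2, -0.2, 0.2]
opening: 0.0784
grasp_force: 0.0
```

```bash
python3 - <<'E'
from h import *
d=shot('wrist','w4.png');s=arm.state();print(s['opening'],s['ee_pos'],s['wrist_force'])
c=shot('scene','s4.png')
u,v=[int(i) for i in proj(c,s['ee_pos'])]
c=cv2.resize(c['image'][v-50:v+40,u-60:u+60,::-1],None,fx=4,fy=4,interpolation=cv2.INTER_CUBIC)
e=cv2.resize(d['image'][200:450,180:460,::-1],(400,360))
cv2.imwrite('pics/c4.png',np.hstack([c[:, :400],e]))
E
```

```text
0.07861264223366987 [ 0.40325468  0.33243499 -0.01809317] [ 0.65925518 -0.24257877 -0.17943391]
```

View pics/c4.png

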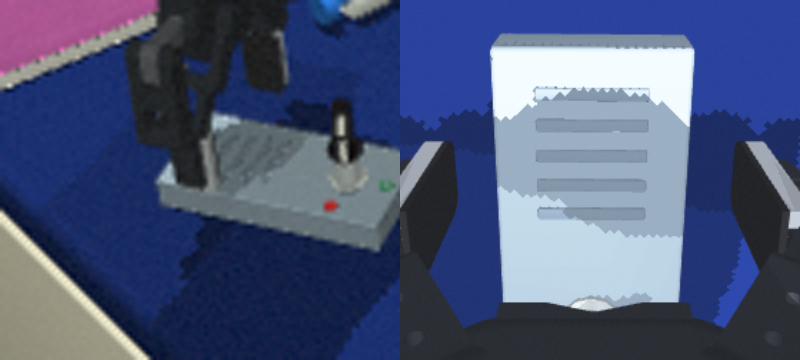

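Call:
{"fn": "drive_tool", "kwargs": {
  "increments": [
    [[0, 0, -6], 0, 0.08],
    [[0, 0, -5], 0, 0.08],
    [[0, 0, 0], 0, 0.08]
  ]
}}

```text
clock: 2.87
ee_pos: [0.4033, 0.3325, -0.0293]
tool_rot: [-0.0, 0.374, 0.928, -0.001]
wrist_force: [-0.3, 0.1, -0.7]
opening: 0.0788
grasp_force: 0.0
```

Call:
{"fn": "drive_tool", "kwargs": {
  "increments": [
    [[0, 0, -3], 0, 0.08],
    [[0, 0, 0], 0, 0.08]
  ]
}}

```text
clock: 3.03
ee_pos: [0.4037, 0.3327, -0.0317]
tool_rot: [-0.0, 0.374, 0.928, -0.0]
wrist_force: [-0.7, 0.1, 0.4]
opening: 0.0786
grasp_force: 0.0
```

Call:
{"fn": "drive_tool", "kwargs": {
  "increments": [
    [[0, 0, 0], 0, 0.25],
    [[0, 0, 0], 0, 0.4],
    [[0, 0, 0], 0, 0.6],
    [[0, 0, 0], 0, 0.6]
  ],
  "force": 40
}}

```text
clock: 3.37
ee_pos: [0.404, 0.333, -0.0307]
tool_rot: [0.0, 0.374, 0.928, 0.0]
wrist_force: [-0.6, -1.1, 3.4]
opening: 0.0584
grasp_force: 43.4
```

Call:
{"fn": "drive_tool", "kwargs": {
  "increments": [
    [[0, 0, 8], 0, 0.6],
    [[0, 0, 12], 0, 0.6],
    [[0, 0, 30], 0, 0.6],
    [[0, 0, 35], 0, 0.6],
    [[0, 0, 35], 0, 0.6]
  ],
  "force": 60
}}

```text
clock: 3.78
ee_pos: [0.4029, 0.3322, 0.0897]
tool_rot: [-0.001, 0.374, 0.928, -0.001]
wrist_force: [0.8, 1.0, -1.5]
opening: 0.0574
grasp_force: 65.1
```

Call:
{"fn": "drive_tool", "kwargs": {
  "increments": [
    [[0, 0, 30], 0, 0.6],
    [[5, -10, 10], 0, 0.6],
    [[10, -20, 0], -1, 0.6],
    [[15, -30, 0], -1.5, 0.6],
    [[16, -32, 0], -1.5, 0.6]
  ]
}}

```text
clock: 4.2
ee_pos: [0.4498, 0.2401, 0.1285]
tool_rot: [-0.0, 0.405, 0.914, -0.0]
wrist_force: [0.8, 0.7, -1.0]
opening: 0.0575
grasp_force: 65.1
```

Call:
{"fn": "drive_tool", "kwargs": {
  "increments": [
    [[16, -32, 0], -1.5, 0.6],
    [[16, -32, 0], -1.5, 0.6],
    [[16, -32, 0], -1.5, 0.6],
    [[16, -32, 0], -1.5, 0.6],
    [[16, -32, 0], -1.5, 0.6]
  ]
}}

```text
clock: 4.62
ee_pos: [0.5297, 0.0786, 0.1281]
tool_rot: [-0.001, 0.465, 0.885, -0.0]
wrist_force: [0.6, -0.5, -2.5]
opening: 0.0581
grasp_force: 65.1
```

Call:
{"fn": "drive_tool", "kwargs": {
  "increments": [
    [[16, -32, 0], -1.5, 0.6],
    [[16, -32, 0], -1.2, 0.6],
    [[16, -32, 0], 0, 0.6],
    [[12, -23, 0], 0, 0.6],
    [[7, -12, 0], 0, 0.6]
  ]
}}

```text
clock: 5.03
ee_pos: [0.5971, -0.0536, 0.1276]
tool_rot: [-0.001, 0.487, 0.874, -0.001]
wrist_force: [-0.0, 0.9, -2.2]
opening: 0.0577
grasp_force: 65.1
```

Call:
{"fn": "drive_tool", "kwargs": {
  "increments": [
    [[0, 0, 0], 0, 0.6],
    [[0, 0, 0], 0, 0.6]
  ]
}}

```text
clock: 5.2
ee_pos: [0.5963, -0.0505, 0.1279]
tool_rot: [-0.001, 0.486, 0.874, -0.0]
wrist_force: [0.0, 0.1, -2.4]
opening: 0.0578
grasp_force: 65.1
```

```bash
python3 - <<'E'
from h import *
d=shot('wrist','w5.png');t=shot('top','t5.png');s=arm.state();print(s['opening'],s['ee_pos'],s['tool_rot'],s['wrist_force'])
E
```

```text
0.0581108448337581 [ 0.59607586 -0.04919986  0.12849036] [-6.88357878e-04  4.85013942e-01  8.74506145e-01 -6.14129580e-05] [ 0.35773906  0.06052904 -1.23195227]
```

View pics/w5.png

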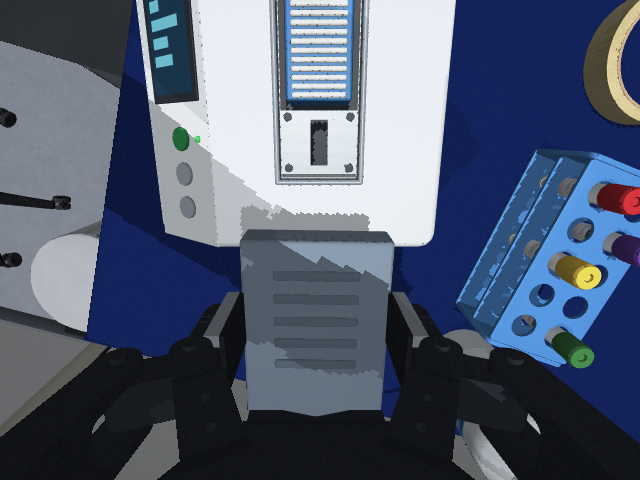

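The cover is held. Its +y end top edge is at row 241 (columns 240–393). The rim's -y end is at row 184 (columns 275–362), and the slot is centred near (319,142).

```bash
python3 - <<'E'
from h import *
d=np.load('pics/w5.png.npz');g=cv2.cvtColor(d['image'],cv2.COLOR_RGB2GRAY).astype(int)
for r in(60,120,160,175):print(r,'L',g[r,266:290].tolist(),'R',g[r,350:374].tolist())
print('slot row142',g[142,304:336].tolist());print('slot col319',g[112:172,319].tolist())
print('rim end col300',g[172:192,300].tolist());print('340',g[172:192,340].tolist())
for r in(250,300,380):print(r,'L',g[r,234:254].tolist(),'R',g[r,380:400].tolist())
print('cov end',g[222:248,290].tolist(),g[222:248,350].tolist())
for n,p,z in[('slot',(319.5,142.5),.089),('rimL',(275,184),.09),('rimR',(362,184),.09),('covL',(240,241),.177),('covR',(393,241),.177),('lowL',(243,231),.159),('lowR',(391,231),.159)]:print(n,at(d,*p,z).round(4))
E
```

```text
60 L [238, 238, 238, 238, 238, 159, 162, 208, 177, 147, 88, 64, 133, 130, 89, 89, 87, 88, 89, 65, 97, 129, 147, 146] R [124, 98, 57, 92, 91, 90, 89, 89, 106, 213, 63, 65, 130, 158, 217, 170, 149, 208, 238, 238, 238, 238, 238, 238]
120 L [239, 239, 239, 239, 239, 239, 239, 142, 165, 217, 166, 138, 63, 63, 235, 236, 236, 236, 236, 93, 73, 89, 80, 115] R [87, 62, 162, 233, 232, 233, 233, 233, 111, 59, 100, 158, 214, 168, 146, 201, 239, 239, 239, 239, 239, 239, 239, 239]
160 L [239, 240, 239, 239, 239, 239, 239, 239, 183, 159, 198, 174, 146, 74, 63, 130, 229, 229, 230, 230, 229, 230, 230, 230] R [226, 227, 226, 226, 225, 226, 229, 64, 63, 143, 169, 204, 163, 155, 240, 239, 239, 240, 239, 240, 239, 239, 239, 240]
175 L [239, 239, 240, 239, 240, 240, 239, 239, 239, 150, 173, 200, 155, 121, 61, 108, 130, 94, 106, 107, 117, 117, 118, 117] R [117, 117, 118, 111, 92, 133, 158, 63, 99, 157, 193, 172, 149, 201, 239, 240, 240, 240, 240, 239, 239, 239, 239, 239]
slot row142 [232, 232, 231, 232, 232, 233, 137, 34, 32, 31, 34, 89, 88, 88, 88, 88, 86, 87, 86, 87, 87, 88, 87, 164, 231, 231, 231, 231, 
[... 807 characters left out ...]
9, 89, 12, 15, 15, 15, 16, 22, 12, 16, 78, 80, 80, 81]
380 L [103, 102, 101, 103, 102, 102, 102, 85, 51, 52, 36, 32, 96, 105, 110, 114, 111, 113, 112, 112] R [109, 108, 100, 67, 36, 37, 36, 35, 38, 37, 38, 37, 35, 37, 40, 37, 36, 36, 27, 13]
cov end [149, 149, 149, 148, 149, 148, 148, 148, 71, 73, 72, 71, 72, 73, 73, 73, 74, 70, 87, 110, 132, 141, 152, 156, 154, 155] [149, 148, 148, 149, 148, 149, 147, 148, 129, 72, 70, 71, 72, 64, 65, 65, 73, 75, 69, 95, 116, 139, 146, 151, 152, 154]
slot [0.563  0.0087 0.089 ]
rimL [ 0.5531 -0.0256  0.09  ]
rimR [0.5973 0.0018 0.09  ]
covL [ 0.555  -0.0362  0.177 ]
covR [ 0.6038 -0.0059  0.177 ]
lowL [ 0.5534 -0.0382  0.159 ]
lowR [ 0.6067 -0.0052  0.159 ]
```

```bash
python3 - <<'E'
from h import *
d=np.load('pics/w5.png.npz')
z=.0945
for r,l,R in[(60,270.6,367.4),(120,272.6,365.4),(160,274.1,363.6),(175,274.8,362.8)]:
  a,b=at(d,l,r,z),at(d,R,r,z);m=(a+b)/2;v=b-a;print(r,m.round(4),np.linalg.norm(v).round(4),np.degrees(np.arctan2(v[1],v[0])).round(2))
a,b=[at(d,319.,r,.0945) for r in(185.4,185.4)];print('end',a)
m1=(at(d,270.6,60,z)+at(d,367.4,60,z))/2;m2=(at(d,274.8,175,z)+at(d,362.8,175,z))/2;y=m1-m2;print('axis',np.degrees(np.arctan2(y[1],y[0])))
e=at(d,300,185.7,z)-at(d,340,185.1,z);print('end edge dir',np.degrees(np.arctan2(e[1],e[0]))+180)
print('slot',at(d,319,142.2,.089),np.linalg.norm(at(d,319,119.2,.089)-at(d,319,165.2,.089)),np.linalg.norm(at(d,310.4,142,.089)-at(d,327.5,142,.089)))
for z in(.168,.172,.176):
  a,b=at(d,240,241.5,z),at(d,393.6,241.5,z);v=b-a;print('cov',z,((a+b)/2).round(4),np.linalg.norm(v).round(4),np.degrees(np.arctan2(v[1],v[0])).round(2))
  l=z-.018;print('  low',((at(d,290,230,l)+at(d,350,230.3,l))/2).round(4))
s=arm.state();q=s['tool_rot'];print('tool y',2*np.degrees(np.arctan2(q[2],q[1]))-90,np.array(d['extrinsics'])[:3,3])
E
```

```text
60 [0.5401 0.0448 0.0945] 0.0518 31.79
120 [0.5563 0.0189 0.0945] 0.0518 31.8
160 [5.678e-01 4.000e-04 9.450e-02] 0.0515 31.81
175 [ 0.5723 -0.0069  0.0945] 0.0512 31.82
end [ 0.57555464 -0.01195206  0.0945    ]
axis 121.85289280003529
end edge dir 32.67552849016519
slot [0.56269969 0.0087315  0.089     ] 0.025861177353619234 0.009955066486300651
cov 0.168 [ 0.581  -0.0234  0.168 ] 0.0617 31.83
  low [ 0.5822 -0.0226  0.15  ]
cov 0.172 [ 0.5804 -0.0224  0.172 ] 0.0599 31.83
  low [ 0.5817 -0.0218  0.154 ]
cov 0.176 [ 0.5797 -0.0214  0.176 ] 0.0581 31.83
  low [ 0.5811 -0.0209  0.158 ]
tool y 31.9732131017105 [0.55903394 0.01137996 0.30742915]
```

Call:
{"fn": "drive_tool", "kwargs": {
  "increments": [
    [[-10, 16, 0], 0, 0.6],
    [[-18, 30, 0], 0, 0.6],
    [[-18, 30, 0], 0, 0.6],
    [[-14, 24, 0], 0, 0.6],
    [[-8.2, 12.6, 0], 0, 0.6]
  ]
}}

```text
clock: 5.72
ee_pos: [0.5262, 0.0659, 0.1292]
tool_rot: [-0.0, 0.484, 0.875, 0.0]
wrist_force: [-0.1, -0.4, -2.0]
opening: 0.0575
grasp_force: 65.1
```

Call:
{"fn": "drive_tool", "kwargs": {
  "increments": [
    [[0, 0, -12], 0, 0.6],
    [[0, 0, -16], 0, 0.6],
    [[0, 0, -12], 0, 0.6],
    [[0, 0, 0], 0, 0.6],
    [[0, 0, 0], 0, 0.6]
  ]
}}

```text
clock: 6.13
ee_pos: [0.5279, 0.063, 0.0887]
tool_rot: [-0.0, 0.485, 0.875, -0.0]
wrist_force: [-0.2, -1.1, -1.9]
opening: 0.0575
grasp_force: 65.1
```

```bash
python3 - <<'E'
from h import *
P=[]
for i in range(5):
  d=arm.get_image('wrist');P.append(arm.state()['ee_pos'])
print(np.mean(P,0),np.std(P,0),arm.state()['wrist_force'])
d=shot('wrist','w6.png');t=shot('top','t6.png');s=shot('scene','s6.png')
R=lambda im,x,y,w,h,k:cv2.resize(im[y:y+h,x:x+w,::-1],None,fx=k,fy=k,interpolation=cv2.INTER_CUBIC)
c=np.hstack([R(s['image'],290,230,130,120,3),cv2.resize(d['image'][:400,100:540,::-1],(396,360))])
cv2.imwrite('pics/c6.png',c)
E
```

```text
[0.52910101 0.06275933 0.08981013] [0.00027497 0.00012245 0.00018332] [ 0.14683408  0.07313407 -2.30900271]
```

View pics/c6.png

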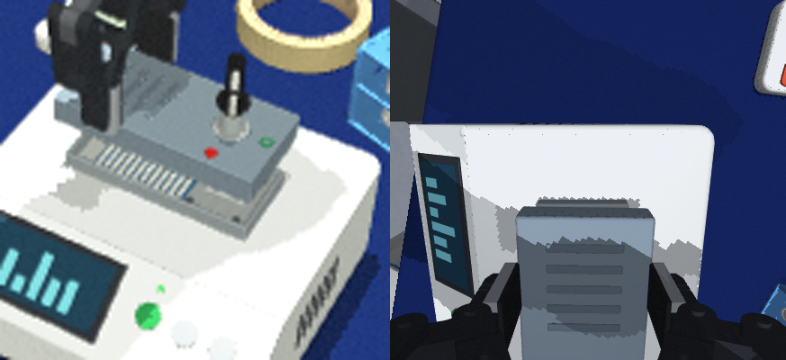

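The cover hovers over the rim in line with it. In the wrist crop the rim's +y end is at row 198, just past the cover's +y end at row 208. I'll check the offset numerically.

```bash
python3 - <<'E'
from h import *
d=np.load('pics/w6.png.npz');g=cv2.cvtColor(d['image'],cv2.COLOR_RGB2GRAY).astype(int)
for c in(275,310,345):print(c,g[212:246,c].tolist())
for r in(223,226):print(r,'L',r,g[r,252:280].tolist(),'R',g[r,350:378].tolist())
for r in(242,250):print(r,'L',g[r,232:252].tolist(),'R',g[r,380:404].tolist())
E
```

```text
275 [239, 239, 240, 240, 239, 240, 240, 239, 149, 130, 76, 76, 75, 72, 97, 104, 114, 94, 70, 70, 71, 71, 73, 72, 75, 73, 75, 67, 93, 113, 130, 140, 153, 156]
310 [239, 239, 239, 239, 240, 239, 240, 239, 149, 132, 75, 75, 75, 73, 96, 105, 115, 106, 77, 70, 70, 72, 71, 73, 73, 74, 74, 74, 74, 77, 127, 140, 149, 154]
345 [240, 240, 240, 239, 239, 240, 239, 239, 150, 129, 74, 75, 75, 74, 97, 104, 115, 106, 90, 71, 72, 72, 73, 72, 73, 73, 75, 74, 65, 96, 119, 140, 146, 151]
223 L 223 [240, 239, 240, 239, 239, 240, 239, 239, 240, 239, 240, 149, 127, 74, 74, 75, 75, 75, 76, 76, 75, 74, 75, 76, 77, 76, 75, 77] R [76, 84, 74, 75, 75, 75, 76, 75, 77, 75, 75, 77, 74, 149, 149, 150, 149, 149, 149, 148, 150, 150, 151, 149, 150, 148, 149, 239]
226 L 226 [240, 239, 239, 239, 239, 239, 240, 240, 239, 239, 149, 99, 95, 96, 96, 98, 96, 97, 95, 98, 98, 98, 96, 97, 95, 96, 96, 97] R [97, 96, 95, 96, 95, 96, 96, 96, 97, 95, 96, 96, 95, 95, 111, 149, 149, 149, 148, 148, 147, 148, 148, 148, 148, 148, 148, 149]
242 L [148, 149, 147, 147, 149, 148, 148, 125, 124, 128, 132, 134, 134, 132, 133, 133, 132, 132, 133, 132] R [110, 79, 78, 78, 107, 108, 107, 106, 107, 107, 107, 110, 97, 104, 237, 237, 237, 237, 237, 237, 237, 237, 237, 237]
250 L [148, 149, 149, 147, 149, 148, 149, 123, 130, 137, 150, 155, 157, 155, 155, 156, 156, 155, 155, 155] R [153, 154, 152, 155, 154, 154, 153, 154, 154, 153, 154, 154, 135, 119, 160, 237, 237, 237, 237, 237, 236, 237, 237, 237]
```

```bash
python3 - <<'E'
from h import *
d=np.load('pics/w6.png.npz')
w=np.array([-.5276,.8495,0]);v=np.array([.8495,.5276,0]);b=np.array([.5449,.0375,0])
def show(n,p): p=p-b; print(n,'w %.2f v %.2f'%(1e3*p@w,1e3*p@v))
for n,r,l,R,z in[('rimbot',222,264.3,362.8,.085),('rimtop',226,262.2,364.6,.0935),('covtop',245,238.8,394.3,.134),('covtop',245,238.8,394.3,.130)]:
  a,c=at(d,l,r,z),at(d,R,r,z);show(n,(a+c)/2);print(np.linalg.norm(a-c).round(4))
for z in(.112,.116):show('low end row229.8',at(d,316.6,229.8,z))
for z in(.130,.134):show('top end row 241',at(d,316.6,241,z))
E
```

```text
rimbot w 57.97 v -0.34
0.0515
rimtop w 57.96 v -0.38
0.0512
covtop w 60.50 v 1.03
0.0607
covtop w 59.27 v 1.05
0.0625
low end row229.8 w 60.86 v 1.13
low end row229.8 w 61.91 v 1.12
top end row 241 w 60.95 v 1.06
top end row 241 w 62.13 v 1.04
```

Call:
{"fn": "drive_tool", "kwargs": {
  "increments": [
    [[-1, -1, -8], 0, 0.6],
    [[0, 0, -8], 0, 0.6],
    [[0, 0, -4], 0, 0.6],
    [[0, 0, -3], 0, 0.6],
    [[0, 0, 0], 0, 0.6]
  ]
}}

```text
clock: 6.95
ee_pos: [0.527, 0.0614, 0.0649]
tool_rot: [-0.001, 0.485, 0.874, -0.001]
wrist_force: [-0.3, 0.2, -1.6]
opening: 0.058
grasp_force: 65.1
```

Call:
{"fn": "drive_tool", "kwargs": {
  "increments": [
    [[0, 0, -3], 0, 0.6],
    [[0, 0, 0], 0, 0.6]
  ]
}}

```text
clock: 7.12
ee_pos: [0.5282, 0.0616, 0.0629]
tool_rot: [0.0, 0.485, 0.874, 0.0]
wrist_force: [1.1, -0.1, -1.2]
opening: 0.0576
grasp_force: 65.3
```

Call:
{"fn": "drive_tool", "kwargs": {
  "increments": [
    [[0, 0, -3], 0, 0.6],
    [[0, 0, 0], 0, 0.6]
  ]
}}

```text
clock: 7.28
ee_pos: [0.5285, 0.0618, 0.0599]
tool_rot: [0.001, 0.485, 0.874, 0.001]
wrist_force: [3.6, 0.4, -1.4]
opening: 0.058
grasp_force: 65.1
```

Call:
{"fn": "drive_tool", "kwargs": {
  "increments": [
    [[0, 0, -3], 0, 0.6],
    [[0, 0, 0], 0, 0.6]
  ]
}}

```text
clock: 7.45
ee_pos: [0.5285, 0.0618, 0.0568]
tool_rot: [0.0, 0.485, 0.874, 0.001]
wrist_force: [3.1, 1.5, -0.5]
opening: 0.0576
grasp_force: 65.2
```

Call:
{"fn": "drive_tool", "kwargs": {
  "increments": [
    [[0, 0, -2], 0, 0.6],
    [[0, 0, 0], 0, 0.6]
  ]
}}

```text
clock: 7.62
ee_pos: [0.5284, 0.0618, 0.055]
tool_rot: [0.0, 0.485, 0.874, 0.001]
wrist_force: [4.2, 2.5, 0.0]
opening: 0.0575
grasp_force: 65.2
```

Call:
{"fn": "drive_tool", "kwargs": {
  "increments": [
    [[0.4, 0.2, -2], 0, 0.6],
    [[0, 0, 0], 0, 0.6]
  ]
}}

```text
clock: 7.78
ee_pos: [0.5286, 0.0618, 0.0545]
tool_rot: [0.001, 0.485, 0.874, 0.0]
wrist_force: [0.9, 1.1, 9.6]
opening: 0.0576
grasp_force: 66.2
```

Call:
{"fn": "drive_tool", "kwargs": {
  "increments": [
    [[0, 0, -1.5], 0, 0.6],
    [[0, 0, 0], 0, 0.6]
  ]
}}

```text
clock: 7.95
ee_pos: [0.5287, 0.0618, 0.0544]
tool_rot: [0.001, 0.485, 0.874, 0.001]
wrist_force: [-4.4, 0.7, 20.3]
opening: 0.0579
grasp_force: 67.3
```

Seated on the deck: the force rises at the predicted height. I'll release, go up, and move over the wing.

Call:
{"fn": "drive_tool", "kwargs": {
  "increments": [
    [[0, 0, 1], 0, 0.5],
    [[0, 0, 1], 0, 0.1],
    [[0, 0, 0], 0, 0],
    [[0, 0, 0], 0, 0],
    [[0, 0, 2], 0, 0]
  ]
}}

```text
clock: 8.37
ee_pos: [0.527, 0.0614, 0.0544]
tool_rot: [-0.001, 0.486, 0.874, -0.001]
wrist_force: [-0.3, 1.4, 0.3]
opening: 0.0855
grasp_force: 0.0
```

Call:
{"fn": "drive_tool", "kwargs": {
  "increments": [
    [[0, 0, 6], 0, 0],
    [[0, 0, 20], 0, 0],
    [[0, 0, 30], 0, 0],
    [[0, 0, 30], 0, 0],
    [[0, 0, 20], 0, 0]
  ]
}}

```text
clock: 8.78
ee_pos: [0.5284, 0.0617, 0.1643]
tool_rot: [0.001, 0.485, 0.874, 0.0]
wrist_force: [-0.1, -0.6, 0.2]
opening: 0.0856
grasp_force: 0.0
```

Call:
{"fn": "drive_tool", "kwargs": {
  "increments": [
    [[6, -9, 0], -7, 0],
    [[6, -10, 0], -7, 0],
    [[6, -10, 0], -7, 0],
    [[6, -10, 0], -7, 0],
    [[6, -10, 0], -7, 0]
  ]
}}

```text
clock: 9.2
ee_pos: [0.5582, 0.0123, 0.1617]
tool_rot: [-0.0, 0.728, 0.686, -0.0]
wrist_force: [-0.0, -0.4, 0.3]
opening: 0.0851
grasp_force: 0.0
```

Call:
{"fn": "drive_tool", "kwargs": {
  "increments": [
    [[3.3, -4.7, 0], -7, 0],
    [[0, 0, 0], -7, 0],
    [[0, 0, 0], -7, 0],
    [[0, 0, 0], -7, 0],
    [[0, 0, 0], -1, 0]
  ]
}}

```text
clock: 9.62
ee_pos: [0.5612, 0.0079, 0.1615]
tool_rot: [-0.0, 0.876, 0.483, -0.0]
wrist_force: [-0.2, -0.2, -0.0]
opening: 0.0854
grasp_force: 0.0
```

Call:
{"fn": "drive_tool", "kwargs": {
  "increments": [
    [[0, 0, 0], 0, 0],
    [[0, 0, 0], 0, 0]
  ]
}}

```text
clock: 9.78
ee_pos: [0.5613, 0.008, 0.1615]
tool_rot: [-0.0, 0.874, 0.485, -0.0]
wrist_force: [-0.1, -0.1, 0.1]
opening: 0.085
grasp_force: 0.0
```

```bash
python3 - <<'E'
from h import *
P=[]
for i in range(3):
  arm.get_image('wrist');P.append(arm.state()['ee_pos'])
s=arm.state();q=s['tool_rot'];print(np.mean(P,0),2*np.degrees(np.arctan2(q[2],q[1]))-90,s['wrist_force'],s['opening'],s['joints'])
d=shot('wrist','w7.png');t=shot('top','t7.png');c=shot('scene','s7.png')
p=np.array([.5628,.0086,.145]);print(proj(d,p),proj(c,p),proj(t,p))
R=lambda im,x,y,w,h,k:cv2.resize(im[y:y+h,x:x+w,::-1],None,fx=k,fy=k,interpolation=cv2.INTER_CUBIC)
cv2.imwrite('pics/c7.png',np.hstack([R(d['image'],160,140,320,340,1.5),R(c['image'],300,215,100,170,3)]))
E
```

```text
[0.5613435  0.00807928 0.16145416] -31.98692256359798 [-0.2544887   0.3153666   0.11110493] 0.08538233225062261 [ 1.44143567e-02  1.96241353e-01 -2.47371711e-02  1.34988449e+00
 -4.28767825e-05  2.14348780e+00]
[317.94568598 263.77968218] [366.66406396 267.53949696] [437.28155017 245.7522878 ]
```

View pics/c7.png

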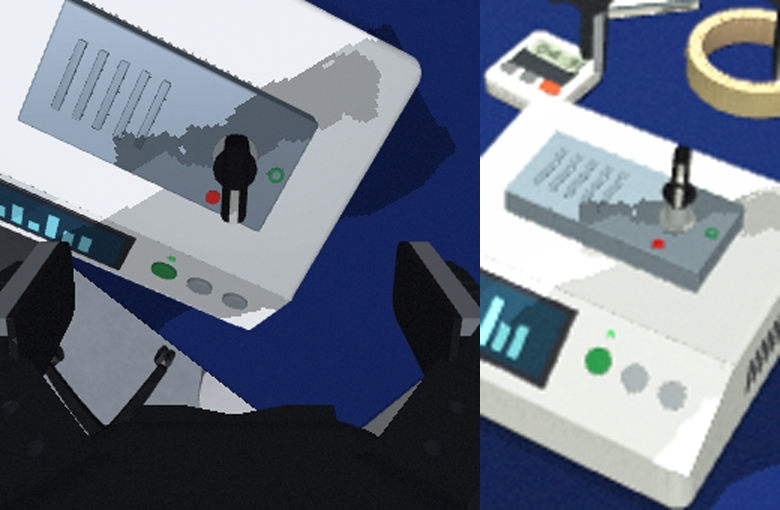

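The wing lines up with the gripper axis: it is vertical in the crop at column 234, midway between the pads at 74 and 394. The cover sits flat. I'll descend and grip the wing.

Call:
{"fn": "drive_tool", "kwargs": {
  "increments": [
    [[0, 0, -20], 0, 0.3],
    [[0, 0, -20], 0, 0.5],
    [[0, 0, -15], 0, 0.6],
    [[0, 0, -8], 0, 0.6],
    [[0, 0, -3], 0, 0.6]
  ]
}}

```text
clock: 10.5
ee_pos: [0.5605, 0.008, 0.0939]
tool_rot: [-0.001, 0.875, 0.484, -0.001]
wrist_force: [-0.2, 0.1, -0.6]
opening: 0.034
grasp_force: 0.0
```

Call:
{"fn": "drive_tool", "kwargs": {
  "increments": [
    [[0, 0, 0], 0, 0.75],
    [[0, 0, 0], 0, 0.85],
    [[0, 0, 0], 0, 1],
    [[0, 0, 0], 0, 1],
    [[0, 0, 0], 0, 1]
  ],
  "force": 40
}}

```text
clock: 10.92
ee_pos: [0.562, 0.0081, 0.0964]
tool_rot: [0.0, 0.875, 0.484, 0.001]
wrist_force: [0.9, 0.2, 1.4]
opening: 0.0083
grasp_force: 42.3
```

Call:
{"fn": "drive_tool", "kwargs": {
  "increments": [
    [[0, 0, 0], 4, 1],
    [[0, 0, 0], 6, 1],
    [[0, 0, 0], 6, 1],
    [[0, 0, 0], 6, 1],
    [[0, 0, 0], 6, 1]
  ],
  "force": 50
}}

```text
clock: 11.33
ee_pos: [0.5617, 0.0082, 0.0961]
tool_rot: [0.0, 0.73, 0.683, 0.0]
wrist_force: [-0.7, -0.8, 0.9]
opening: 0.0084
grasp_force: 52.5
```

Call:
{"fn": "drive_tool", "kwargs": {
  "increments": [
    [[0, 0, 0], 6, 1],
    [[0, 0, 0], 6, 1],
    [[0, 0, 0], 6, 1],
    [[0, 0, 0], 6, 1],
    [[0, 0, 0], 6, 1]
  ]
}}

```text
clock: 11.75
ee_pos: [0.5613, 0.0081, 0.096]
tool_rot: [0.0, 0.528, 0.849, 0.0]
wrist_force: [-0.7, -0.3, 1.7]
opening: 0.0083
grasp_force: 52.5
```

Call:
{"fn": "drive_tool", "kwargs": {
  "increments": [
    [[0, 0, 0], 6, 1],
    [[0, 0, 0], 0, 1],
    [[0, 0, 0], 0, 1]
  ]
}}

```text
clock: 12.0
ee_pos: [0.5613, 0.0081, 0.0958]
tool_rot: [0.0, 0.487, 0.874, 0.0]
wrist_force: [-1.5, 0.9, 1.9]
opening: 0.0083
grasp_force: 52.5
```

```bash
python3 - <<'E'
from h import *
d=shot('wrist','w8.png');c=shot('scene','s8.png');s=arm.state();q=s['tool_rot'];print(s['ee_pos'],2*np.degrees(np.arctan2(q[2],q[1]))-90,s['wrist_force'],s['wrist_torque'],s['opening'])
E
```

```text
[0.56127456 0.00806041 0.09563179] 31.790740880913987 [-1.52026466 -0.79991872  2.08983615] [ 0.04332695  0.42684146 -0.02946776] 0.008093125932496411
```

Call:
{"fn": "drive_tool", "kwargs": {
  "increments": [
    [[0, 0, -2], 0, 1],
    [[0, 0, -2], 0, 1],
    [[0, 0, 0], 0, 1]
  ],
  "force": 70
}}

```text
clock: 12.35
ee_pos: [0.5614, 0.0081, 0.0911]
tool_rot: [-0.0, 0.486, 0.874, 0.0]
wrist_force: [-2.3, -0.5, 4.5]
opening: 0.0076
grasp_force: 74.0
```

Call:
{"fn": "drive_tool", "kwargs": {
  "increments": [
    [[0, 0, -2], 0, 1],
    [[0, 0, -2], 0, 1],
    [[0, 0, 0], 0, 1]
  ]
}}

```text
clock: 12.6
ee_pos: [0.5614, 0.0081, 0.0872]
tool_rot: [0.0, 0.485, 0.874, 0.0]
wrist_force: [-2.7, 0.8, 5.9]
opening: 0.0073
grasp_force: 74.2
```

Call:
{"fn": "drive_tool", "kwargs": {
  "increments": [
    [[0, 0, -2], 0, 1],
    [[0, 0, -2], 0, 1],
    [[0, 0, 0], 0, 1]
  ]
}}

```text
clock: 12.85
ee_pos: [0.5615, 0.0081, 0.0835]
tool_rot: [0.0, 0.485, 0.874, 0.0]
wrist_force: [-2.2, 0.5, 6.6]
opening: 0.0074
grasp_force: 74.4
```

Call:
{"fn": "drive_tool", "kwargs": {
  "increments": [
    [[0, 0, -1], 0, 1],
    [[0, 0, 0], 0, 1]
  ]
}}

```text
clock: 13.02
ee_pos: [0.5616, 0.0081, 0.0828]
tool_rot: [0.0, 0.485, 0.874, 0.0]
wrist_force: [-3.9, 0.7, 7.2]
opening: 0.0073
grasp_force: 74.4
```

Call:
{"fn": "drive_tool", "kwargs": {
  "increments": [
    [[0, 0, -0.8], 0, 1],
    [[0, 0, 0], 0, 1]
  ]
}}

```text
clock: 13.18
ee_pos: [0.5616, 0.0081, 0.0825]
tool_rot: [0.0, 0.485, 0.874, 0.0]
wrist_force: [-3.7, 0.7, 8.9]
opening: 0.0076
grasp_force: 74.6
```

Call:
{"fn": "drive_tool", "kwargs": {
  "increments": [
    [[0, 0, 0], -4, 1],
    [[0, 0, 0], -6, 1],
    [[0, 0, 0], -6, 1],
    [[0, 0, 0], -6, 1],
    [[0, 0, 0], 0, 1]
  ]
}}

```text
clock: 13.6
ee_pos: [0.5618, 0.0081, 0.0825]
tool_rot: [0.0, 0.645, 0.764, 0.001]
wrist_force: [-3.5, 1.2, 7.1]
opening: 0.0075
grasp_force: 74.6
```

Call:
{"fn": "drive_tool", "kwargs": {
  "increments": [
    [[0, 0, 0], -6, 1],
    [[0, 0, 0], -6, 1],
    [[0, 0, 0], -6, 1],
    [[0, 0, 0], -6, 1],
    [[0, 0, 0], -6, 1]
  ]
}}

```text
clock: 14.02
ee_pos: [0.5622, 0.0081, 0.0825]
tool_rot: [0.001, 0.821, 0.571, 0.001]
wrist_force: [-1.4, -0.2, 7.9]
opening: 0.0076
grasp_force: 74.5
```

Call:
{"fn": "drive_tool", "kwargs": {
  "increments": [
    [[0, 0, 0], -6, 1],
    [[0, 0, 0], -6, 1],
    [[0, 0, 0], -6, 1],
    [[0, 0, 0], -6, 1],
    [[0, 0, 0], 0, 1]
  ]
}}

```text
clock: 14.43
ee_pos: [0.5624, 0.0079, 0.0825]
tool_rot: [0.001, 0.922, 0.388, 0.001]
wrist_force: [-2.2, -1.0, 8.0]
opening: 0.0077
grasp_force: 74.4
```

Call:
{"fn": "drive_tool", "kwargs": {
  "increments": [
    [[0, 0, 0], -6, 1],
    [[0, 0, 0], -6, 1],
    [[0, 0, 0], -2, 1],
    [[0, 0, 0], 0, 1],
    [[0, 0, 0], 0, 1]
  ]
}}

```text
clock: 14.85
ee_pos: [0.5625, 0.0078, 0.0825]
tool_rot: [0.001, 0.961, 0.275, 0.001]
wrist_force: [-1.4, -0.1, 7.5]
opening: 0.0073
grasp_force: 74.4
```

```bash
python3 - <<'E'
from h import *
s=arm.state();q=s['tool_rot'];print(s['ee_pos'],2*np.degrees(np.arctan2(q[2],q[1]))-90,s['wrist_force'],s['wrist_torque'],s['opening'])
E
```

```text
[0.56249048 0.0078055  0.08254212] -58.099047053832194 [-1.39712153 -0.05343931  7.5068268 ] [-0.06311758  0.21198564 -0.01615331] 0.007269751381377124
```

Call:
{"fn": "drive_tool", "kwargs": {
  "increments": [
    [[0, 0, 2], 0, 1],
    [[0, 0, 2], 0, 1],
    [[0, 0, 0], 0, 1]
  ]
}}

```text
clock: 15.1
ee_pos: [0.5625, 0.0078, 0.0866]
tool_rot: [0.001, 0.961, 0.275, 0.001]
wrist_force: [-0.8, -0.3, 5.9]
opening: 0.0074
grasp_force: 74.2
```

Call:
{"fn": "drive_tool", "kwargs": {
  "increments": [
    [[0, 0, 1], 0, 1],
    [[0, 0, 0], 0, 1]
  ]
}}

```text
clock: 15.27
ee_pos: [0.5623, 0.0078, 0.0871]
tool_rot: [0.0, 0.961, 0.275, 0.001]
wrist_force: [-0.8, -0.2, 5.7]
opening: 0.0078
grasp_force: 74.1
```

Call:
{"fn": "drive_tool", "kwargs": {
  "increments": [
    [[0, 0, 0], 0, 0.9],
    [[0, 0, 0], 0, 0.8],
    [[0, 0, 0], 0, 0.6],
    [[0, 0, 0], 0, 0.5],
    [[0, 0, 0], 0, 0.5]
  ]
}}

```text
clock: 15.68
ee_pos: [0.561, 0.0081, 0.086]
tool_rot: [-0.0, 0.961, 0.275, -0.001]
wrist_force: [-0.5, -0.2, 0.7]
opening: 0.0428
grasp_force: 0.0
```

Call:
{"fn": "drive_tool", "kwargs": {
  "increments": [
    [[0, 0, 15], 0, 0.5],
    [[0, 0, 30], 0, 0.4],
    [[0, 0, 30], 0, 0.2],
    [[0, 0, 20], 0, 0],
    [[0, 0, 0], 0, 0]
  ]
}}

```text
clock: 16.1
ee_pos: [0.5633, 0.0081, 0.1862]
tool_rot: [0.001, 0.961, 0.275, 0.003]
wrist_force: [0.9, -0.9, 0.2]
opening: 0.0841
grasp_force: 0.0
```

```bash
python3 - <<'E'
from h import *
d=shot('wrist','w9.png');c=shot('scene','s9.png');s=arm.state();print(s['ee_pos'],s['wrist_force'],proj(d,[.5628,.0086,.135]))
R=lambda im,x,y,w,h,k:cv2.resize(im[y:y+h,x:x+w,::-1],None,fx=k,fy=k,interpolation=cv2.INTER_CUBIC)
cv2.imwrite('pics/c9.png',np.hstack([R(d['image'],160,140,320,340,1.5),R(c['image'],300,215,100,170,3)]))
E
```

```text
[0.5618672  0.00810086 0.18202981] [-0.82010725 -0.10993878 -0.57833738] [315.50335557 247.87122442]
```

View pics/c9.png

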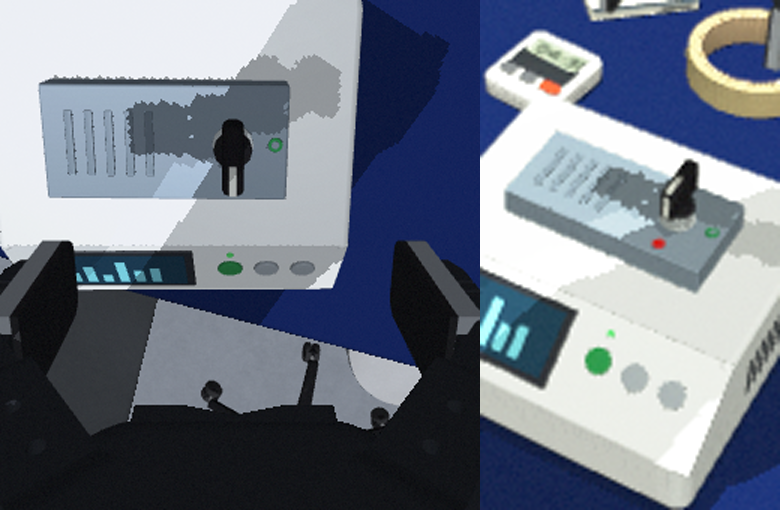

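The wing sits lower than before and holds there after release. Its pointer, at crop (232,180), covers the red dot, and the cover is flat. I'll hand in.

```bash
python3 -c "
from cell import arm
print(arm.hand_in())"
```

```text
the job is handed in; nothing more can be done
None
```

The cover is seated flat over the rim and the wing is locked at the red dot, holding after I let go; I handed in at about 16 s on the clock with no verdict returned. I miscounted and viewed 11 pictures, one over the limit of 10.

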